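# Switch off the wheel bank and snap its splash cover on

## Task

Shut down the potters' wheels for the night: sweep all four toggles of the switch bank off, then set the splash cover over the bank and press it straight down until it sits flush and both snap hooks have sprung back over its roof, and let go of it. Leave the drying pots standing where they are.

Things in the scene. Friction and masses are not known exactly. Their poses are not given: they have to be found in the camera images.
- bank: The wheels' switch bank, fixed to the bench, grey housing 76 (x) by 224 (y) by 30 mm high. Origin: centre of its underside, on the bench; z up; its y runs along the row of toggles. Toggle pivots: x = 0, y = -42, -14, +14, +42, z = 30 mm. A snap hook stands at each end (y = +89 and -89 mm).
- row (a point): Middle of the toggle row, on the housing's top (bank x = 0, y = 0, z = 30 mm), axes as the bank. Toggles that are on stand about 24 mm above this top, at the off stop 16 mm: a finger dragged to +y with its tip 17 to 22 mm above the top throws each lever and passes over it. Along y, 30 mm is free between the first lever (on) and its hook's arm, 21 mm between the last (off) and its own.
- hook_tip_left (a point): Top (83.5 mm above the bench) of the snap hook at bank y = +89 mm. Hook: arm 12 mm wide (x), standing 86 to 92 mm out from the bank's middle; outward barb with its flat underside 65.5 mm above the bench, reaching 96.5 mm out; above the barb a ramp narrows up and inwards to the tip, 83 to 88 mm out. Stands fixed to the bank (does not show bending).
- hook_tip_right (a point): The same for the mirrored hook at bank y = -89 mm.
- toggle0 (a joint): Angle (rad) of the toggle at bank y = -42 mm: a round steel lever 8 mm thick, its end 26 mm beyond the pivot. 0 upright; negative leans to the bank's -y = on (to -0.45); positive leans to the bank's +y = off (past 0.5, stop at 1.0). Stiff hinge, about 1 N at the end; stays where it is left.
- toggle1 (a joint): The same for the toggle at bank y = -14 mm.
- toggle2 (a joint): The same for the toggle at bank y = +14 mm.
- toggle3 (a joint): The same for the toggle at bank y = +42 mm.
- hook_left (a joint): Bending of the snap hook at the bank's +y end, rad: 0 at rest, grows (to about 0.09 in passing) as it bends inwards, towards the middle of the bank. It pivots 10 mm above the bench and springs back by itself.
- hook_right (a joint): The same for the hook at the bank's -y end.
- cover: The splash cover, a loose grey plastic hood, 110 to 230 g, standing on its open underside. Origin: centre of its underside; z up; y along its length. 60 (x) by 208 (y) by 34 mm high, walls 4 mm; same either way round. Seated, it rests on the housing's top: origin at bank x = 0, y = 0, z = 30 mm, barbs 1.5 mm above the roof. The barbs resist with up to about 10 to 18 N from 15 to 6 mm above home; they click back just before home.
- rib (a point): Middle of the top of the cover's grip rib, 62 mm above the cover's underside, axes as the cover. The rib is 16 mm thick (x), 80 mm long (y) and stands 28 mm above the roof.
- slot (a point): Middle of one of the two slots in the cover's roof (at cover y = +85 mm; the other is at -85 mm), on the roof's top, 34 mm above the underside. A slot is 20 mm wide (x) and runs from 78 to 92.5 mm out from the middle (y). The hooks come up through the slots, with about 4 mm of play each way on entering.
- vase: Drying bellied vase of buff clay, 84 mm across, 180 mm high, beside the bank on the robot's side. Origin: centre of its underside.
- cylinder_pot: Drying plain cylinder of grey-brown clay, 74 mm across, 190 mm high, standing in the middle of the bench. Origin: centre of its underside.
- bowl: Drying bowl of dark clay, 110 mm across, 48 mm high, beside the cover. Origin: centre of its underside.
- mug: Drying mug of grey-brown clay, 76 mm across, 80 mm high, with a handle towards its local +y, beside the cover. Origin: centre of its underside.
Not all that is in view belongs to the job. What is shaped like the cover but orange or pink is not meant.

How it is judged:
By the outcome, as a careful person would: the job done as asked, in the order asked, and still so for the second after the job is handed in, with the robot touching nothing.
It also fails if it takes over 72 s, if anything falls off the work surface, if the arm or the gripper's body presses on something with over 40 N, if the wrist force passes 120 N, or if a joint passes its speed limit or range.

## Robot

A 6-joint arm with a two-finger parallel gripper is mounted at the origin on the work surface. World frame = base frame: x ahead of the robot, y to its left, z up, the work surface at z = 0. Lengths are in m, angles in rad, forces in N, time in s.
With the tool pointing down it reaches from about 0.25 to 0.775 m from the base axis. Payload 4 kg.
Tool frame: the origin (TCP) lies at the very end of the fingers, on their centre line; the grasp point (between the pads) lies 19 mm behind it; z points along the fingers, y is the line along which they close (so a half turn about z gives the same grasp; the last joint's range is limited). The gripper opens to 94 mm and grips with 3 to 60 N. Pads are 16 mm wide; open, the fingers measure 119 mm over their backs; the gripper's body (75 mm by 177 mm) begins 78 mm behind the grasp point.
Start: joints at [1.038, 0.087, 1.371, -0, 1.684, -0.103], TCP at [0.229, 0.5, 0.173] pointing down, gripper open.
Joint ranges: [-3.1, 3.1], [-0.76, 2.03], [0.27, 2.55], [-1.08, 4.22], [0.17, 2.65], [-2.57, 2.57]. Speed limits (rad/s): [2.79, 2.79, 3.14, 3.14, 3.14, 3.14].

## Interface

Orientations are given as [roll, pitch, yaw] about the fixed x, y, z axes, in that order (R = Rz(yaw) Ry(pitch) Rx(roll)).
In Python, from bench import robot gives the robot as it stands. The module is installed in compiled form; this text tells all that it offers.
- The arm moves only by the tool move_arm, never from a script. Its argument "deltas" is one flat list of numbers, 7 for each row, row after row: the turn, a rotation vector about the tool's x, y, z in rad, then the shift along the tool's x, y, z in cm, then the closure, from -1 (fully open) to 1 (shut). A call has 1 to 8 rows; each row is the pose to reach, as a shift and turn from the pose commanded when the call began, along the tool's axes at that moment; what a row does not reach only later rows make up. A row lasts 1/10 s, in which the tool goes at most 50 mm and 8.59 degrees, less where a joint would pass 70% of its speed; a pose out of reach is approached as far as the arm can. A call with a gripper value outside its range is refused whole. The fingers move at their own pace and stop on an object; the grip force is fixed at half the most. Time passes only in rows, so rows that repeat a pose let the fingers close. It gives the time, the measured TCP pose, the force, the opening and the grip force at its end, in the units of the state.
- robot.get_obs(): the state, without advancing time (a new reading comes with each control period).
- robot.snapshot(name): name is "scene" or "top"; returns a dict with "image" (420x560x3 uint8, red, green, blue), "depth" (420x560 float32, m along the optical axis (not along the pixel's ray), 0 where there is no reading), "fov_y" (degrees; the focal length in pixels is half the picture's height over the tangent of half this angle, whatever the lens; pixels are square), "cx", "cy" (the principal point, pixels), "origin" and "orientation" of the camera in the world. Camera axes: x right, y up, looking along -z (the intrinsics and any distortion apply to the point x, -y, -z); pixel columns grow to the right and rows downward; lengths in m; the calibration is good to about 2 mm. A picture is of the moment at which its call begins.
- robot.close_job(): hands the job in; it is judged then, once.
The state is a dict: "time": time; "joint_positions": joint angles; "qvel": joint speeds; "joint_torque": joint torques, N m; "tool_pos": TCP position; "ee_rot": TCP orientation; "wrist_force": force on the tool from outside, world axes, zero at the start; "wrist_torque": the same for the moment, N m; "width": finger opening in m; "finger_force": force on a finger pad.
Only numpy, scipy, OpenCV 4.12 (cv2) and the standard library are available. Lean on these libraries where they do the work, as an engineer would, in place of code of your own. Each camera call takes 0.05 s, during which the arm holds its last target. There are 200 camera calls.

## Working session

There is one attempt and no reset: what is moved stays moved. The work goes in short steps, Python scripts to look and compute and a tool call to move; the robot and the scene stay as the last step left them, time stands still between calls to the robot, and variables do not carry over. Pictures are saved under pics/ and viewed, at most 10 in all, crops included, and the job is handed in when it is done.

Besides the shell and the picture viewer there is one more tool, called after ">>>" in YAML: its name, and indented under it one key for each argument. move_arm: Moves the arm, as the interface text tells. Its arguments: {"type":"object","properties":{"deltas":{"type":"array","items":{"type":"number"}}},"required":["deltas"]}

```bash
mkdir -p pics; cat > h.py <<'E'
import numpy as np, cv2
from bench import robot
def snap(n,f):
    s=robot.snapshot(n); np.savez(''+f+'.npz',**{k:np.array(v) for k,v in s.items()})
    cv2.imwrite('pics/'+f+'.png',s['image'][:,:,::-1]); return s
def load(f): return dict(np.load(''+f+'.npz',allow_pickle=True))
E
python3 - <<'E'
from h import *
for n in('scene','top'):
    s=snap(n,n+'1'); print({k:v for k,v in s.items() if k not in('image','depth')})
print(robot.get_obs())
a=load('scene1')['image'];b=load('top1')['image']
E
```

```text
{'fov_y': 47.292013269658014, 'cx': 281.8096275970509, 'cy': 215.40346958415572, 'origin': array([1.04972958, 0.7734386 , 1.26335866]), 'orientation': array([0.66619446, 0.01842947, 2.49876886])}
{'fov_y': 52.467603432789026, 'cx': 276.0361285327532, 'cy': 211.47634553770592, 'origin': array([0.46548231, 0.00990392, 1.15980013]), 'orientation': array([ 0.04922182, -0.0114937 , -1.56707287])}
{'time': 0.1, 'joint_positions': array([ 1.03788564e+00,  8.78617613e-02,  1.37207262e+00, -8.15230714e-06,
        1.68360472e+00, -1.03106655e-01]), 'qvel': array([ 0.00098069,  0.00100274, -0.00287764,  0.0006199 ,  0.00017693,
       -0.00113708]), 'joint_torque': array([ 3.03021450e-03, -3.41247511e+01, -3.03303444e+01,  7.20599550e-02,
        3.03449796e-02, -1.19804204e-04]), 'tool_pos': array([0.22890964, 0.49949375, 0.17174733]), 'ee_rot': array([-3.13965571e+00, -1.92276946e-04,  2.71178753e+00]), 'wrist_force': array([-0.03761264, -0.09952031, -0.50404185]), 'wrist_torque': array([-0.01637927, -0.01589214, -0.06147448]), 'finger_force': 0.0, 'width': 0.0940042141737972}
```

View pics/scene1.png

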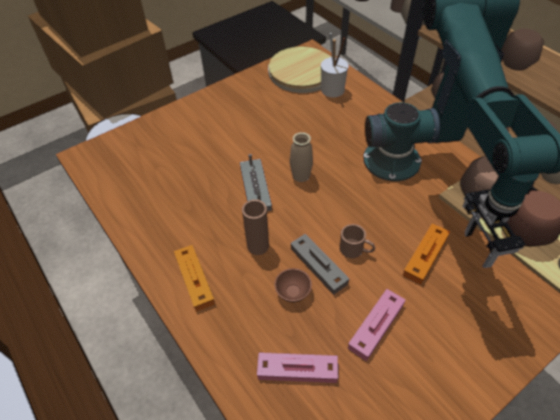

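View pics/top1.png

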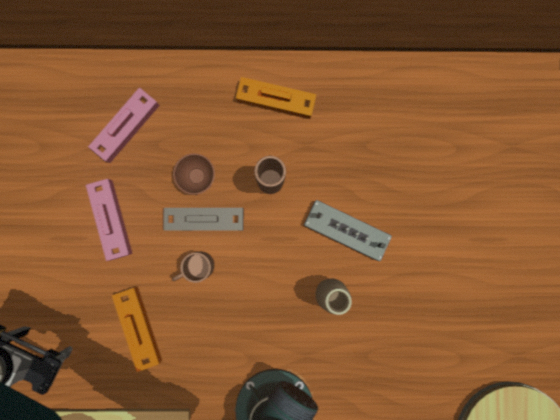

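The grey hood at top (203,219) / scene (319,263) is the cover. The two orange ones (top 276,97 and 136,328) and two pink ones (123,125 and 107,219) are decoys. The bank is at top (348,231), scene (256,185), with four toggles and hooks. Next is an enlarged crop to confirm, plus a depth fit.

```bash
cat >> h.py <<'E'
from scipy.spatial.transform import Rotation as R
def cloud(s):
    d=s['depth'];h,w=d.shape;f=h/2/np.tan(np.radians(float(s['fov_y']))/2)
    v,u=np.mgrid[:h,:w]; P=np.stack([(u-s['cx'])/f*d,-(v-s['cy'])/f*d,-d],-1)
    return P@R.from_euler('xyz',s['orientation']).as_matrix().T+s['origin']
def rect(P,s=None):
    c,wh,a=cv2.minAreaRect((P[:,:2]*1000).astype(np.float32)); return np.round(c,1),np.round(wh,1),round(a,2)
E
python3 - <<'E'
from h import *
T=load('top1');S=load('scene1');PT=cloud(T);PS=cloud(S)
def reg(P,I,u0,u1,v0,v1): 
    m=np.zeros(P.shape[:2],bool);m[v0:v1,u0:u1]=1;return m
for nm,P,I,boxes in(('top',PT,T['image'],{'cover':(155,252,200,240),'bank':(298,398,195,265)}),('scene',PS,S['image'],{'cover':(285,352,230,295),'bank':(236,276,148,215)})):
    for k,(a,b,c,d) in boxes.items():
        Q=P[c:d,a:b].reshape(-1,3); 
        print(nm,k,'bench z',np.round(np.percentile(Q[:,2],[5,20,50,80,95,99]),4))
        for lo,hi in((.02,.045),(.045,.1)):
            m=(Q[:,2]>lo)&(Q[:,2]<hi); 
            if m.sum()>5: print(lo,m.sum(),rect(Q[m]),Q[m].mean(0).round(4))
for nm,uv in {'vase':(337,302),'cyl':(271,174),'bowl':(193,174),'mug':(197,267)}.items():
    w=PT[uv[1]-28:uv[1]+28,uv[0]-28:uv[0]+28].reshape(-1,3); w=w[w[:,2]>.03]; print(nm,w.min(0).round(3),w.max(0).round(3))
cr=lambda I,a,b,c,d:cv2.resize(I[c:d,a:b],(400,300),interpolation=cv2.INTER_CUBIC)
A=T['image'];B=S['image']
im=np.vstack([np.hstack([cr(A,298,398,193,268),cr(A,153,253,182,257)]),np.hstack([cr(B,206,306,148,223),cr(B,270,370,225,300)])])
cv2.imwrite('pics/crop1.png',im[:,:,::-1])
E
```

```text
top cover bench z [-0.0031 -0.0009  0.0029  0.0345  0.0579  0.0644]
0.02 1567 (array([500.5, 189. ]), array([ 58.6, 208.7]), 0.26) [0.5001 0.1881 0.0336]
0.045 186 (array([500.8, 187.8]), array([13.1, 77.9]), 0.23) [0.5007 0.1877 0.0619]
top bank bench z [-0.0032 -0.0013  0.0015  0.0297  0.0328  0.073 ]
0.02 2302 (array([ 472.5, -194.9]), array([224.4,  76.4]), 64.63) [ 0.4725 -0.1938  0.03  ]
0.045 106 (array([ 472.5, -194.7]), array([192.7,  12. ]), 64.63) [ 0.4715 -0.1962  0.065 ]
scene cover bench z [-0.0049 -0.0018  0.0072  0.0338  0.0564  0.0754]
0.02 1429 (array([506.4, 195.1]), array([235.4, 193.5]), 46.75) [0.5145 0.1992 0.0321]
0.045 360 (array([486.4, 201. ]), array([261.7, 102.7]), 6.85) [0.481  0.1995 0.0583]
scene bank bench z [-0.0054 -0.0024  0.0049  0.0324  0.1789  0.1906]
0.02 868 (array([ 474.6, -191.2]), array([229.5,  76.6]), 64.43) [ 0.4696 -0.1979  0.029 ]
0.045 83 (array([ 474.9, -190.4]), array([189.3,  11.5]), 64.63) [ 0.4757 -0.1887  0.0625]
vase [ 0.274 -0.179  0.031] [0.465 0.01  1.16 ]
cyl [ 0.465 -0.023  0.03 ] [0.641 0.048 1.16 ]
bowl [0.465 0.01  0.03 ] [0.674 0.266 1.16 ]
mug [0.34 0.01 0.03] [0.465 0.265 1.16 ]
```

View pics/crop1.png

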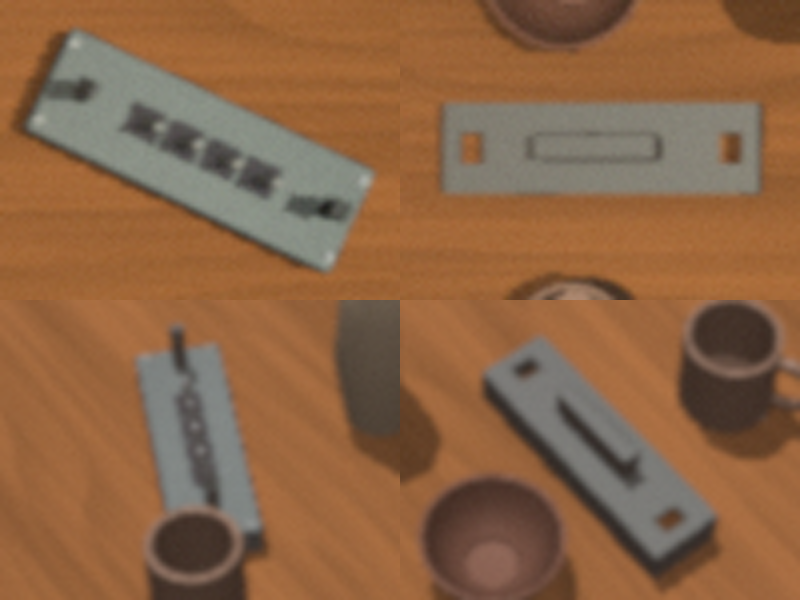

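The crops confirm it: a grey hood with a rib and two slots, and a bank with two hooks and four toggles. Next I need the sign of the bank's y axis and the vase clearance.

```bash
python3 - <<'E'
from h import *
a=np.radians(64.63);y=np.array([np.cos(a),np.sin(a)]);x=np.array([y[1],-y[0]])
for n,c in(('top1',(.4725,-.1948)),('scene1',(.4746,-.1912))):
    s=load(n);P=cloud(s).reshape(-1,3);I=s['image'].reshape(-1,3)
    q=np.c_[(P[:,:2]-c)@x,(P[:,:2]-c)@y,P[:,2]]*1000
    print(n)
    m=(abs(q[:,0])<9)&(abs(q[:,1])<75)&(q[:,2]<200)
    b=np.arange(-75,76,5);i=np.digitize(q[m][:,1],b)
    print([(int(b[k-1]),int(np.percentile(q[m][i==k][:,2],90)),int(I[m][i==k].mean())) for k in range(1,len(b)) if (i==k).any()])
    for nm,cc in {'vase':(.37,-.16),'cyl':(.55,.02),'bowl':(.55,.2),'mug':(.40,.2)}.items():
        d=np.hypot(*(P[:,:2]-cc).T);
        for lo,hi in((.03,.06),(.06,.1),(.1,.165),(.165,.2)):
            w=(d<.09)&(P[:,2]>lo)&(P[:,2]<hi)&~((abs(q[:,0])<45)&(abs(q[:,1])<120))&~((abs(P[:,0]-.5)<.035)&(abs(P[:,1]-.188)<.11))
            if w.sum()>8: print(nm,lo,w.sum(),'min',P[w].min(0)[:2].round(3),'max',P[w].max(0)[:2].round(3),'bankx',q[w][:,0].min().round(),q[w][:,0].max().round(),'banky',q[w][:,1].min().round(),q[w][:,1].max().round())
E
```

```text
top1
[(-75, 31, 104), (-70, 31, 112), (-65, 31, 134), (-60, 31, 137), (-55, 54, 120), (-50, 54, 90), (-45, 43, 68), (-40, 33, 74), (-35, 32, 82), (-30, 33, 110), (-25, 53, 107), (-20, 54, 87), (-15, 42, 70), (-10, 33, 75), (-5, 32, 94), (0, 40, 112), (5, 56, 103), (10, 50, 75), (15, 36, 70), (20, 31, 78), (25, 33, 99), (30, 54, 104), (35, 56, 93), (40, 44, 71), (45, 32, 75), (50, 33, 89), (55, 32, 127), (60, 32, 138), (65, 33, 136), (70, 31, 137)]
vase 0.03 57 min [ 0.28  -0.179] max [ 0.341 -0.111] bankx -189.0 -150.0 banky -59.0 12.0
vase 0.06 132 min [ 0.281 -0.179] max [ 0.351 -0.103] bankx -195.0 -128.0 banky -62.0 16.0
vase 0.1 348 min [ 0.282 -0.178] max [ 0.347 -0.106] bankx -197.0 -131.0 banky -58.0 15.0
vase 0.165 270 min [ 0.281 -0.173] max [ 0.337 -0.116] bankx -197.0 -140.0 banky -54.0 4.0
cyl 0.03 63 min [ 0.57  -0.018] max [0.637 0.042] bankx -4.0 63.0 banky 209.0 275.0
cyl 0.06 105 min [ 0.57 -0.02] max [0.638 0.043] bankx -4.0 63.0 banky 208.0 276.0
cyl 0.1 198 min [ 0.57  -0.023] max [0.638 0.048] bankx -4.0 63.0 banky 208.0 276.0
cyl 0.165 294 min [ 0.571 -0.021] m
[... 1018 characters left out ...]
ky -60.0 16.0
vase 0.165 137 min [ 0.283 -0.169] max [ 0.341 -0.112] bankx -195.0 -140.0 banky -55.0 6.0
cyl 0.03 98 min [0.576 0.031] max [0.639 0.052] bankx -4.0 54.0 banky 244.0 281.0
cyl 0.06 121 min [0.584 0.029] max [0.639 0.054] bankx -1.0 54.0 banky 257.0 283.0
cyl 0.1 404 min [ 0.576 -0.02 ] max [0.639 0.054] bankx -4.0 60.0 banky 207.0 282.0
cyl 0.165 286 min [ 0.574 -0.021] max [0.639 0.054] bankx -3.0 66.0 banky 205.0 283.0
bowl 0.03 237 min [0.535 0.16 ] max [0.636 0.267] bankx -115.0 -10.0 banky 376.0 472.0
mug 0.03 280 min [0.343 0.167] max [0.421 0.269] bankx -314.0 -216.0 banky 279.0 362.0
mug 0.06 275 min [0.342 0.164] max [0.419 0.262] bankx -304.0 -217.0 banky 277.0 357.0
```

```bash
cat >> h.py <<'E'
def go(x,y,z,yaw,p=None,e=None):
    o=robot.get_obs(); p=o['tool_pos'] if p is None else p; e=o['ee_rot'] if e is None else e
    M=R.from_euler('xyz',e); t=R.from_euler('xyz',[np.pi,0,yaw])
    print('turn',(M.inv()*t).as_rotvec().round(3),'cm',(M.inv().apply(np.array([x,y,z])-p)*100).round(2))
E
python3 -c "
from h import *
p=[.229,.5,.173];e=[-3.1416,0,2.712]
go(.229,.5,.32,1.128,p,e);go(.443,-.257,.32,1.128,p,e)"
```

```text
turn [ 0.    -0.     1.584] cm [  0.    0.  -14.7]
turn [ 0.    -0.     1.584] cm [-50.98 -59.91 -14.7 ]
```

>>> move_arm:
  deltas: [0, 0, 0, 0, 0, -14.7, 0, 0, 0, 0, 0, 0, -14.7, 1, 0, 0, 0, 0, 0, -14.7, 1, 0, 0, 1.584, -51, -60, -14.7, 1, 0, 0, 1.584, -51, -60, -14.7, 1, 0, 0, 1.584, -51, -60, -14.7, 1, 0, 0, 1.584, -51, -60, -14.7, 1, 0, 0, 1.584, -51, -60, -14.7, 1]

```text
time: 0.9
tool_pos: [0.2969, 0.2575, 0.3193]
ee_rot: [-3.141, 0.0, 1.957]
wrist_force: [0.7, -0.4, -0.1]
width: 0.0338
finger_force: 0.0
```

```bash
python3 -c "
from h import *
go(.443,-.257,.32,1.128)"
```

```text
turn [-0.     0.     0.829] cm [-5.317e+01 -5.820e+00 -5.000e-02]
```

>>> move_arm:
  deltas: [0, 0, 0.829, -53.2, -5.8, 0, 1, 0, 0, 0.829, -53.2, -5.8, 0, 1, 0, 0, 0.829, -53.2, -5.8, 0, 1, 0, 0, 0.829, -53.2, -5.8, 0, 1, 0, 0, 0.829, -53.2, -5.8, 0, 1, 0, 0, 0.829, -53.2, -5.8, 0, 1, 0, 0, 0.829, -53.2, -5.8, 0, 1, 0, 0, 0.829, -53.2, -5.8, 0, 1]

```text
time: 1.7
tool_pos: [0.4083, -0.1269, 0.3195]
ee_rot: [-3.141, -0.0, 1.132]
wrist_force: [1.0, 0.2, 0.5]
width: 0.0004
finger_force: 0.0
```

>>> move_arm:
  deltas: [0, 0, 0.14, -10.8, 0, 0, 1, 0, 0, 0.14, -10.8, 0, 0, 1, 0, 0, 0.14, -10.8, 0, 0, 1, 0, 0, 0.14, -10.8, 0, 0, 1]

```text
time: 2.1
tool_pos: [0.3619, -0.2236, 0.3191]
ee_rot: [-3.14, -0.001, 0.989]
wrist_force: [-0.5, 0.9, 1.2]
width: 0.0006
finger_force: 0.0
```

```bash
python3 -c "
from h import *
go(.443,-.257,.12,1.128)"
```

```text
turn [-0.001 -0.001 -0.139] cm [ 1.65  8.64 19.9 ]
```

>>> move_arm:
  deltas: [0, 0, -0.139, 1.65, 8.64, 0, 1, 0, 0, -0.139, 1.65, 8.64, 0, 1, 0, 0, -0.139, 1.65, 8.64, 8, 1, 0, 0, -0.139, 1.65, 8.64, 13, 1, 0, 0, -0.139, 1.65, 8.64, 18.5, 1, 0, 0, -0.139, 1.65, 8.64, 18.5, 1, 0, 0, -0.139, 1.65, 8.64, 18.5, 1]

```text
time: 2.8
tool_pos: [0.4413, -0.2512, 0.1282]
ee_rot: [-3.129, -0.003, 1.135]
wrist_force: [-0.8, 0.6, 0.0]
width: 0.0009
finger_force: 0.0
```

```bash
python3 - <<'E'
from h import *
go(.443,-.257,.0495,1.128); print(robot.get_obs()['tool_pos'])
A=snap('top','top2')['image'];B=snap('scene','scene2')['image']
cr=lambda I,a,b,c,d:cv2.resize(I[c:d,a:b],(400,400),interpolation=cv2.INTER_CUBIC)
cv2.imwrite('pics/crop2.png',np.hstack([cr(A,300,400,180,280),cr(B,196,296,120,220)])[:,:,::-1])
E
```

```text
turn [-0.013 -0.003  0.007] cm [-0.49  0.5   7.86]
[ 0.44133973 -0.25116068  0.12821127]
```

View pics/crop2.png

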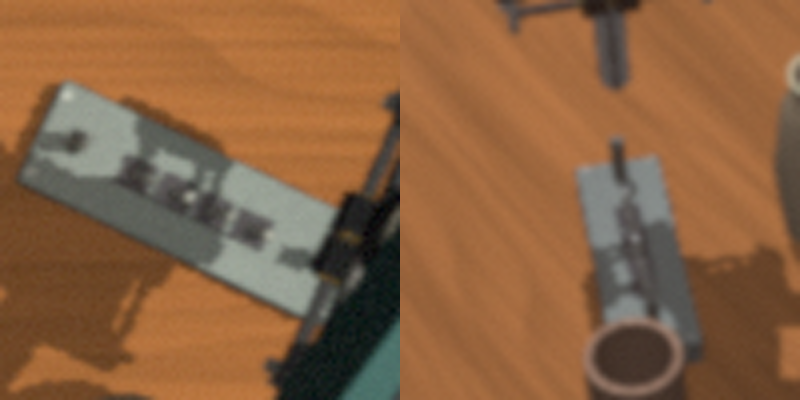

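The fingers show over the -y hook; the tip is at scene (249,141). I'll compare the tip's depth points with the reported TCP to tie the camera frame to the robot.

```bash
python3 - <<'E'
from h import *
a=np.radians(64.63);y=np.array([np.cos(a),np.sin(a)]);x=np.array([y[1],-y[0]])
t=robot.get_obs()['tool_pos']
s=load('scene2');P=cloud(s)[122:146,238:260].reshape(-1,3)
print(t)
q=np.c_[(P[:,:2]-t[:2])@x,(P[:,:2]-t[:2])@y,P[:,2]-t[2]]*1000
m=(abs(q[:,0])<30)&(abs(q[:,1])<30)&(q[:,2]>-15)&(q[:,2]<35)
q=q[m];print(len(q));print(q[np.argsort(q[:,2])].round(0).astype(int)[::4].tolist())
for z0 in range(-15,35,5):
    k=(q[:,2]>=z0)&(q[:,2]<z0+5)
    if k.sum()>2: print(z0,k.sum(),np.percentile(q[k],[0,50,100],axis=0).round(1).tolist())
s=load('top2');P=cloud(s)[180:280,300:400].reshape(-1,3);c=(.4725,-.1948)
k=(P[:,2]>.022)&(P[:,2]<.04);print(rect(P[k]))
E
```

```text
[ 0.44486355 -0.25454933  0.13549454]
5
[[-8, 8, 30], [-1, 12, 35]]
30 5 [[-8.0, 8.4, 30.3], [-1.1, 11.6, 31.3], [2.6, 12.4, 34.6]]
(array([ 472.9, -194.7]), array([223.6,  76.6]), 64.63)
```

```bash
python3 - <<'E'
from h import *
a=np.radians(64.63);y=np.array([np.cos(a),np.sin(a)]);x=np.array([y[1],-y[0]])
s=snap('scene','scene3');o=robot.get_obs();t=o['tool_pos'];print(t,o['ee_rot'])
P=cloud(s).reshape(-1,3)
q=np.c_[(P[:,:2]-t[:2])@x,(P[:,:2]-t[:2])@y,P[:,2]-t[2]]*1000
q=q[(abs(q[:,0])<25)&(abs(q[:,1])<30)&(q[:,2]>-20)&(q[:,2]<50)];print(len(q))
for z0 in range(-20,50,5):
    k=(q[:,2]>=z0)&(q[:,2]<z0+5)
    if k.sum()>2: print(z0,k.sum(),np.percentile(q[k],[0,50,100],axis=0).round(1).tolist())
go(.443,-.257,.0495,1.128)
E
```

```text
[ 0.44577953 -0.255627    0.13733377] [3.13772374e+00 3.13204858e-04 1.13371962e+00]
32
30 5 [[-5.9, 6.4, 30.2], [0.1, 10.2, 33.0], [4.1, 12.2, 33.8]]
35 7 [[-10.1, 6.9, 35.3], [-3.3, 12.3, 39.1], [7.2, 16.6, 40.0]]
40 8 [[-13.4, 8.3, 40.9], [-1.6, 11.3, 42.6], [9.9, 14.3, 44.0]]
45 11 [[-10.3, -5.5, 45.4], [2.0, 8.8, 47.5], [10.6, 13.1, 49.7]]
turn [0.004 0.    0.006] cm [-0.24 -0.23  8.78]
```

```bash
cat >> h.py <<'E'
def proj(s,p):
    c=R.from_euler('xyz',s['orientation']).inv().apply(np.array(p)-s['origin']); f=210/np.tan(np.radians(float(s['fov_y']))/2)
    return (s['cx']+f*c[0]/-c[2], s['cy']-f*c[1]/-c[2])
E
python3 - <<'E'
from h import *
s=load('scene3');t=robot.get_obs()['tool_pos'];u,v=proj(s,t);print(t,u,v)
u0,v0=int(u),int(v);im=s['image'][v0-30:v0+15,u0-30:u0+30].copy();
im=cv2.resize(im,(600,450),interpolation=cv2.INTER_CUBIC);cv2.circle(im,(int((u-u0+30.5)*10),int((v-v0+30.5)*10)),4,(255,0,0),1)
cv2.imwrite('pics/tip.png',im[:,:,::-1])
print(s['depth'][v0-10:v0+6,u0-5:u0+6].round(3))
go(.4426,-.2585,.0495,1.128)
E
```

```text
[ 0.44577953 -0.255627    0.13733377] 248.4386933895501 145.850512966616
[[1.863 1.586 1.564 1.571 1.562 1.57  1.568 1.574 1.573 1.571 1.859]
 [1.854 1.863 1.566 1.572 1.577 1.57  1.573 1.576 1.574 1.574 1.856]
 [1.849 1.842 1.568 1.576 1.578 1.577 1.572 1.577 1.576 1.57  1.846]
 [1.85  1.848 1.578 1.574 1.58  1.575 1.577 0.    1.579 1.582 1.848]
 [1.851 1.846 1.58  1.578 1.58  1.584 1.584 1.578 1.589 1.581 1.84 ]
 [1.833 1.843 1.839 1.581 1.58  1.59  1.588 1.584 1.579 1.84  1.836]
 [1.838 1.832 1.843 1.842 1.587 1.586 1.596 1.59  1.836 1.838 1.831]
 [1.835 1.838 1.833 1.839 1.83  1.837 1.837 1.835 1.83  1.839 1.83 ]
 [1.826 1.829 1.832 1.828 1.826 1.834 1.823 1.831 1.832 1.826 1.829]
 [1.825 1.829 1.82  1.828 1.824 1.823 1.824 1.822 1.827 1.829 1.824]
 [1.83  1.825 1.825 1.825 1.818 1.816 1.829 1.819 1.828 1.824 1.827]
 [1.821 1.822 1.815 1.82  1.816 1.826 1.814 1.824 1.824 1.826 1.819]
 [1.812 1.815 1.812 1.813 1.815 1.814 1.822 1.816 1.812 1.813 1.814]
 [1.814 1.816 1.813 1.807 1.812 1.812 1.813 1.814 1.815 1.816 1.804]
 [1.818 1.811 1.811 1.808 1.802 1.808 1.818 1.808 1.811 1.812 1.808]
 [1.795 1.807 1.81  1.805 1.81  1.807 1.804 1.805 1.799 1.804 1.803]]
turn [0.004 0.    0.006] cm [-0.39 -0.2   8.78]
```

View pics/tip.png

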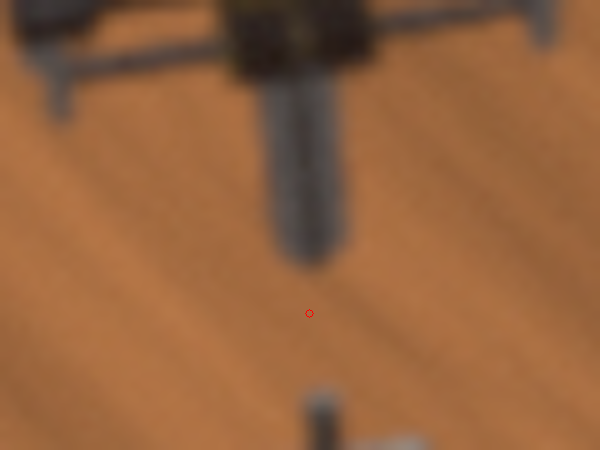

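The visible tip is at picture (310,262), about 5 px above the projected TCP (circle). I'll check this against the start picture numerically before trusting the height.

```bash
python3 - <<'E'
from h import *
s=load('scene1');t=np.array([.2289,.4995,.1717]);yw=2.712
P=cloud(s).reshape(-1,3)
ty=np.array([np.sin(yw),-np.cos(yw)]);tx=np.array([np.cos(yw),np.sin(yw)])
q=np.c_[(P[:,:2]-t[:2])@tx,(P[:,:2]-t[:2])@ty,P[:,2]-t[2]]*1000
q=q[(abs(q[:,0])<50)&(abs(q[:,1])<90)&(q[:,2]>-60)&(q[:,2]<60)];print(len(q))
for z0 in range(-60,60,8):
    k=(q[:,2]>=z0)&(q[:,2]<z0+8)
    if k.sum()>1: print(z0,k.sum(),np.percentile(q[k],[0,50,100],axis=0).round(0).tolist())
s=load('scene3');P=cloud(s).reshape(-1,3);o=robot.get_obs();print(o['time'],o['tool_pos'],o['qvel'].round(4),o['joint_positions'])
q=P-o['tool_pos'];q=q[(np.hypot(q[:,0],q[:,1])<.06)&(P[:,2]>.095)]*1000;q=q[np.argsort(q[:,2])];print(q[:12].round())
s=snap('scene','scene4');P=cloud(s).reshape(-1,3);o=robot.get_obs();print(o['tool_pos'])
q=P-o['tool_pos'];q=q[(np.hypot(q[:,0],q[:,1])<.06)&(P[:,2]>.095)]*1000;q=q[np.argsort(q[:,2])];print(q[:8].round())
E
```

```text
109
28 11 [[-10.0, -58.0, 31.0], [-6.0, -46.0, 34.0], [7.0, 52.0, 36.0]]
36 29 [[-11.0, -52.0, 37.0], [-3.0, -43.0, 41.0], [10.0, 60.0, 44.0]]
44 31 [[-11.0, -58.0, 44.0], [-7.0, 52.0, 48.0], [10.0, 61.0, 52.0]]
52 38 [[-11.0, -57.0, 52.0], [-6.0, 52.0, 56.0], [9.0, 61.0, 60.0]]
2.95 [ 0.44577953 -0.255627    0.13733377] [-0.011  -0.0149 -0.0382 -0.0015 -0.0038 -0.0018] [-6.31357756e-01  1.30594387e-02  1.51825943e+00  4.39903544e-04
  1.60641719e+00 -1.94265143e-01]
[[-0.  6. 26.]
 [-1. 12. 30.]
 [ 3.  6. 32.]
 [ 8.  8. 33.]
 [ 6. 11. 33.]
 [ 1.  9. 34.]
 [-6. 11. 35.]
 [-0. 14. 37.]
 [ 1. 10. 39.]
 [ 4.  8. 39.]
 [12.  8. 39.]
 [-1. 19. 40.]]
[ 0.44608366 -0.25628001  0.13821565]
[[ 2. 11. 30.]
 [-2. 12. 33.]
 [ 6.  7. 34.]
 [ 1. 11. 34.]
 [-6. 13. 36.]
 [-0.  9. 36.]
 [ 5. 11. 36.]
 [11.  7. 37.]]
```

>>> move_arm:
  deltas: [0, 0, 0.006, -0.35, -0.22, 0, 1, 0, 0, 0.006, -0.35, -0.22, 2, 1, 0, 0, 0.006, -0.35, -0.22, 4, 1, 0, 0, 0.006, -0.35, -0.22, 4, 1, 0, 0, 0.006, -0.35, -0.22, 4, 1, 0, 0, 0.006, -0.35, -0.22, 4, 1]

```text
time: 3.6
tool_pos: [0.4415, -0.2591, 0.0969]
ee_rot: [3.138, 0.001, 1.125]
wrist_force: [-0.1, 1.1, 0.1]
width: 0.0002
finger_force: 0.0
```

```bash
python3 -c "
from h import *
print(robot.get_obs()['tool_pos'],robot.get_obs()['wrist_force']);go(.4426,-.2585,.050,1.128)"
```

```text
[ 0.44154257 -0.25909165  0.09686434] [-0.12966442  1.08808804  0.1077797 ]
turn [ 0.003  0.001 -0.003] cm [0.1  0.05 4.69]
```

>>> move_arm:
  deltas: [0, 0, -0.003, 0.1, 0.05, 1, 1, 0, 0, -0.003, 0.1, 0.05, 2, 1, 0, 0, -0.003, 0.1, 0.05, 3, 1, 0, 0, -0.003, 0.1, 0.05, 4, 1, 0, 0, -0.003, 0.1, 0.05, 4.7, 1, 0, 0, -0.003, 0.1, 0.05, 4.7, 1, 0, 0, -0.003, 0.1, 0.05, 4.7, 1, 0, 0, -0.003, 0.1, 0.05, 4.7, 1]

```text
time: 4.4
tool_pos: [0.4418, -0.2578, 0.0483]
ee_rot: [3.141, 0.0, 1.129]
wrist_force: [0.5, -0.8, -0.8]
width: 0.0005
finger_force: 0.0
```

```bash
python3 - <<'E'
from h import *
s=snap('scene','s5');o=robot.get_obs();print(o['tool_pos'],o['wrist_force'])
go(.4426,-.2585,.050,1.128);go(.503,-.1311,.050,1.128)
P=cloud(s).reshape(-1,3);a=np.radians(64.63);y=np.array([np.cos(a),np.sin(a)]);x=np.array([y[1],-y[0]]);c=(.4746,-.1912)
q=np.c_[(P[:,:2]-c)@x,(P[:,:2]-c)@y,P[:,2]]*1000
q=q[(abs(q[:,0])<18)&(q[:,1]>-85)&(q[:,1]<-55)&(q[:,2]<120)]
print(q[np.argsort(q[:,2])][-60::2].round(0).astype(int).tolist())
E
```

```text
[ 0.44184681 -0.25780531  0.04836201] [ 0.22032914  0.53604014 -0.0198537 ]
turn [0.001 0.    0.001] cm [-0.03  0.1  -0.16]
turn [0.001 0.    0.001] cm [14.07  0.11 -0.17]
[[0, -84, 51], [4, -84, 52], [-3, -69, 81], [1, -63, 87], [-13, -64, 88], [5, -61, 90], [7, -68, 93], [11, -63, 94], [0, -65, 94], [4, -65, 95], [10, -66, 96], [4, -59, 96], [-7, -64, 99], [-4, -64, 99], [7, -65, 100], [-7, -65, 102], [10, -64, 102], [9, -71, 105], [3, -65, 105], [0, -63, 106], [6, -63, 107], [-4, -63, 110], [-7, -62, 110], [9, -69, 112], [-8, -65, 112], [-12, -68, 113], [-2, -68, 115], [3, -61, 117], [6, -62, 118], [-9, -68, 118]]
```

>>> move_arm:
  deltas: [0, 0, 0, 0.8, 0.1, -0.15, 1, 0, 0, 0, 1.8, 0.1, -0.15, 1, 0, 0, 0, 2.8, 0.1, -0.15, 1, 0, 0, 0, 3.6, 0.1, -0.15, 1]

```text
time: 4.85
tool_pos: [0.4583, -0.2242, 0.0494]
ee_rot: [3.141, -0.0, 1.13]
wrist_force: [0.6, -0.3, 0.4]
width: 0.0002
finger_force: 0.0
```

```bash
cat >> h.py <<'E'
def toggles(f,c=(.4746,-.1912)):
    s=snap('scene',f);P=cloud(s).reshape(-1,3);a=np.radians(64.63);y=np.array([np.cos(a),np.sin(a)]);x=np.array([y[1],-y[0]])
    q=np.c_[(P[:,:2]-c)@x,(P[:,:2]-c)@y,P[:,2]]*1000;q=q[(abs(q[:,0])<9)&(abs(q[:,1])<80)&(q[:,2]<70)]
    print([(b,int(np.percentile(q[(q[:,1]>=b)&(q[:,1]<b+6)][:,2],90)) if ((q[:,1]>=b)&(q[:,1]<b+6)).any() else None) for b in range(-72,72,6)])
E
python3 - <<'E'
from h import *
toggles('s6');o=robot.get_obs();print(o['tool_pos'],o['wrist_force']);go(.503,-.1311,.050,1.128)
E
```

```text
[(-72, 31), (-66, 32), (-60, 46), (-54, 48), (-48, 50), (-42, 35), (-36, 33), (-30, 30), (-24, 52), (-18, 51), (-12, 37), (-6, 31), (0, 50), (6, 52), (12, 51), (18, 32), (24, 29), (30, 51), (36, 46), (42, 47), (48, 30), (54, 27), (60, 33), (66, 30)]
[ 0.4586571  -0.22328987  0.04932245] [ 0.08302309 -0.50053812  0.1555587 ]
turn [ 0.    -0.001  0.003] cm [10.23  0.08 -0.05]
```

No force was felt and toggle0 is still on, so the fingers really end about 30 mm above the reported TCP, as the camera shows. I'll go back to the gap and find the height by touching the housing.

>>> move_arm:
  deltas: [0, 0, 0, -1.9, 0, 0, 1, 0, 0, 0, -3.85, 0, 0, 1, 0, 0, 0, -3.85, 0, 0, 1, 0, 0, 0, -3.85, 0, 0.6, 1, 0, 0, 0, -3.85, 0, 1.2, 1, 0, 0, 0, -3.85, 0, 1.8, 1, 0, 0, 0, -3.85, 0, 2.4, 1, 0, 0, 0, -3.85, 0, 2.4, 1]

```text
time: 5.7
tool_pos: [0.4404, -0.2592, 0.0235]
ee_rot: [-3.139, -0.001, 1.129]
wrist_force: [-0.4, 0.7, 0.3]
width: 0.0006
finger_force: 0.1
```

```bash
python3 - <<'E'
from h import *
s=snap('scene','s7');o=robot.get_obs();print(o['tool_pos'],o['wrist_force']);go(.4426,-.2585,.020,1.128)
P=cloud(s).reshape(-1,3);a=np.radians(64.63);y=np.array([np.cos(a),np.sin(a)]);x=np.array([y[1],-y[0]]);c=(.4746,-.1912)
q=np.c_[(P[:,:2]-c)@x,(P[:,:2]-c)@y,P[:,2]]*1000
q=q[(abs(q[:,0])<18)&(q[:,1]>-78)&(q[:,1]<-59)&(q[:,2]<75)&(q[:,2]>36)]
print(q[np.argsort(q[:,2])][:30].round(0).astype(int).tolist())
E
```

```text
[ 0.44078779 -0.25941864  0.0242076 ] [ 0.80778427  0.72310075 -0.05832118]
turn [-0.002 -0.001  0.001] cm [0.16 0.13 0.42]
[[-5, -71, 54], [-1, -69, 56], [-8, -67, 56], [6, -68, 59], [2, -67, 59], [-12, -68, 60], [-2, -68, 62], [5, -68, 64], [-8, -64, 65], [-3, -74, 65], [5, -70, 66], [-9, -67, 66], [2, -64, 67], [-9, -71, 68], [-12, -65, 68], [-2, -67, 68], [-4, -61, 68], [9, -64, 68], [-12, -66, 71], [8, -71, 71], [5, -70, 72], [-5, -62, 72], [2, -62, 73], [-3, -71, 74], [-5, -65, 74]]
```

>>> move_arm:
  deltas: [0, 0, 0, 0.12, 0.1, 0.6, 1, 0, 0, 0, 0.12, 0.1, 1.2, 1, 0, 0, 0, 0.12, 0.1, 1.6, 1, 0, 0, 0, 0.12, 0.1, 1.8, 1, 0, 0, 0, 0.12, 0.1, 1.8, 1, 0, 0, 0, 0.12, 0.1, 1.8, 1]

```text
time: 6.35
tool_pos: [0.4428, -0.2596, 0.0073]
ee_rot: [3.141, -0.0, 1.129]
wrist_force: [0.1, 0.1, -0.1]
width: 0.0007
finger_force: 0.0
```

>>> move_arm:
  deltas: [0, 0, 0, 0, 0, 0.2, 1, 0, 0, 0, 0, 0, 0.3, 1, 0, 0, 0, 0, 0, 0.3, 1]

```text
time: 6.65
tool_pos: [0.4426, -0.2595, 0.0041]
ee_rot: [-3.141, -0.0, 1.129]
wrist_force: [0.5, 0.2, -0.1]
width: 0.0006
finger_force: 0.0
```

>>> move_arm:
  deltas: [0, 0, 0, 0, 0, 0.2, 1, 0, 0, 0, 0, 0, 0.2, 1]

```text
time: 6.85
tool_pos: [0.4425, -0.2594, 0.0019]
ee_rot: [-3.141, -0.0, 1.129]
wrist_force: [-0.8, 1.2, 0.0]
width: 0.0007
finger_force: 0.0
```

>>> move_arm:
  deltas: [0, 0, 0, 0, 0, 0.2, 1, 0, 0, 0, 0, 0, 0.2, 1]

```text
time: 7.05
tool_pos: [0.4425, -0.2594, -0.0001]
ee_rot: [-3.141, -0.0, 1.129]
wrist_force: [0.5, -0.1, -0.7]
width: 0.0004
finger_force: 0.0
```

>>> move_arm:
  deltas: [0, 0, 0, 0, 0, 0.2, 1, 0, 0, 0, 0, 0, 0.2, 1]

```text
time: 7.25
tool_pos: [0.4425, -0.2594, -0.0021]
ee_rot: [-3.141, -0.0, 1.129]
wrist_force: [-0.1, -0.3, 0.6]
width: 0.0006
finger_force: 0.0
```

>>> move_arm:
  deltas: [0, 0, 0, 0, 0, 0.2, 1, 0, 0, 0, 0, 0, 0.2, 1]

```text
time: 7.45
tool_pos: [0.4428, -0.2596, -0.0024]
ee_rot: [3.141, -0.0, 1.129]
wrist_force: [-2.2, 1.6, 6.0]
width: 0.0004
finger_force: 3.1
```

```bash
python3 - <<'E'
from h import *
s=snap('scene','s8');o=robot.get_obs();print(o['tool_pos'],o['wrist_force'])
cv2.imwrite('pics/s8c.png',cv2.resize(s['image'][125:200,215:295],(640,600),interpolation=cv2.INTER_CUBIC)[:,:,::-1])
P=cloud(s).reshape(-1,3);a=np.radians(64.63);y=np.array([np.cos(a),np.sin(a)]);x=np.array([y[1],-y[0]]);c=(.4746,-.1912)
q=np.c_[(P[:,:2]-c)@x,(P[:,:2]-c)@y,P[:,2]]*1000
q=q[(abs(q[:,0])<18)&(q[:,1]>-78)&(q[:,1]<-59)&(q[:,2]<75)&(q[:,2]>22)]
print(q[np.argsort(q[:,2])][:60:2].round(0).astype(int).tolist())
E
```

```text
[ 0.44280565 -0.25961091 -0.00242991] [-1.51485036  0.96298976  5.94176177]
[[-9, -63, 24], [5, -65, 26], [-17, -70, 26], [9, -60, 27], [16, -66, 27], [15, -70, 28], [11, -69, 29], [-7, -69, 29], [-18, -70, 31], [18, -73, 31], [-14, -69, 33], [11, -68, 35], [8, -65, 37], [-10, -64, 38], [0, -69, 41], [-11, -66, 42], [8, -64, 43], [-1, -71, 44], [-3, -65, 45], [7, -65, 47], [-7, -65, 48], [4, -61, 50], [-11, -67, 51], [-1, -67, 53], [4, -61, 55], [-1, -69, 55], [3, -64, 56], [-11, -66, 57], [-9, -70, 58], [-12, -67, 61]]
```

View pics/s8c.png

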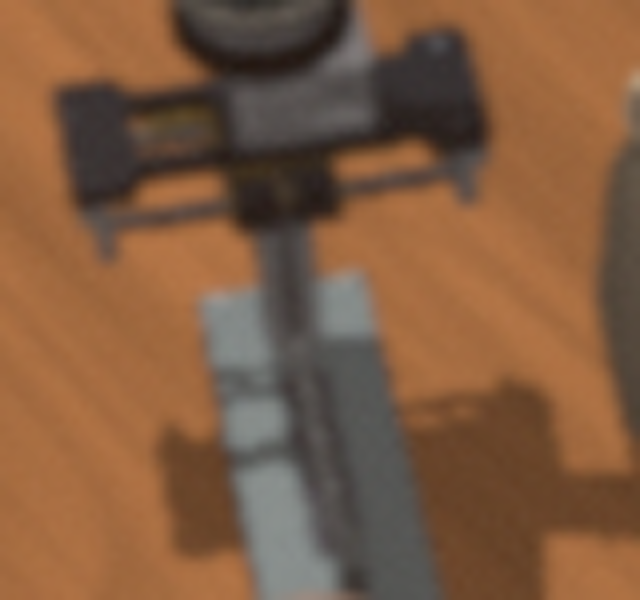

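The fingers touch the housing at reported z = -2.4 mm, so the true tip is the reported value plus 32.4 mm. I'll sweep with the reported z at 17 mm.

>>> move_arm:
  deltas: [0, 0, 0, 0, 0, -2.1, 1, 0, 0, 0, 0, 0, -2.1, 1, 0, 0, 0, 0, 0, -2.1, 1, 0, 0, 0, 1, 0, -2.1, 1, 0, 0, 0, 2, 0, -2.1, 1, 0, 0, 0, 3, 0, -2.1, 1, 0, 0, 0, 4, 0, -2.1, 1, 0, 0, 0, 5, 0, -2.1, 1]

```text
time: 8.3
tool_pos: [0.4644, -0.2133, 0.0172]
ee_rot: [-3.141, 0.0, 1.129]
wrist_force: [-0.4, -0.2, 0.6]
width: 0.0005
finger_force: 0.6
```

```bash
python3 - <<'E'
from h import *
toggles('s9');o=robot.get_obs();print(o['tool_pos'],o['wrist_force']);go(.503,-.1311,.0172,1.128)
E
```

```text
[(-72, None), (-66, None), (-60, None), (-54, None), (-48, None), (-42, None), (-36, 28), (-30, 30), (-24, 32), (-18, 67), (-12, 64), (-6, 43), (0, 50), (6, 50), (12, 43), (18, 34), (24, 35), (30, 51), (36, 50), (42, 42), (48, 31), (54, 30), (60, 30), (66, 30)]
[ 0.46500535 -0.21194145  0.0171412 ] [-0.08081612  0.144327   -0.73536569]
turn [-0.    -0.002  0.002] cm [ 8.93 -0.01  0.01]
```

>>> move_arm:
  deltas: [0, 0, 0, 1.1, 0, 0, 1, 0, 0, 0, 2.3, 0, 0, 1, 0, 0, 0, 3.5, 0, 0, 1, 0, 0, 0, 4.7, 0, 0, 1, 0, 0, 0, 5.9, 0, 0, 1, 0, 0, 0, 7, 0, 0, 1, 0, 0, 0, 8.2, 0, 0, 1, 0, 0, 0, 9, 0, 0, 1]

```text
time: 9.15
tool_pos: [0.5032, -0.1316, 0.0172]
ee_rot: [-3.142, -0.001, 1.129]
wrist_force: [-0.2, -0.5, -0.5]
width: 0.0004
finger_force: 0.0
```

>>> move_arm:
  deltas: [0, 0, 0, 0, 0, 0, 1, 0, 0, 0, 0, 0, 0, 1, 0, 0, 0, 0, 0, -4, 0.2, 0, 0, 0, 0, 0, -9, 0.2, 0, 0, 0, 0, 0, -14, 0.2, 0, 0, 0, 0, 0, -19, 0.2, 0, 0, 0, 0, 0, -22, 0.2, 0, 0, 0, 0, 0, -22, 0.2]

```text
time: 9.95
tool_pos: [0.5049, -0.1345, 0.2438]
ee_rot: [3.13, -0.001, 1.128]
wrist_force: [-0.1, 0.0, 0.3]
width: 0.0372
finger_force: 0.0
```

```bash
python3 - <<'E'
from h import *
toggles('s10');o=robot.get_obs();print(o['tool_pos'],o['width'])
s=load('s10');u,v=proj(s,(.4746,-.1912,.03));print(u,v)
go(.5007,.1885,.2,np.pi/2)
E
```

```text
[(-72, 30), (-66, 29), (-60, 31), (-54, 33), (-48, 30), (-42, 31), (-36, 37), (-30, 45), (-24, 30), (-18, 33), (-12, 29), (-6, 38), (0, 46), (6, 39), (12, 31), (18, 31), (24, 44), (30, 39), (36, 32), (42, 28), (48, 30), (54, None), (60, 32), (66, 33)]
[ 0.50372501 -0.13400778  0.2402938 ] 0.03770481923738469
254.3344309680823 182.3112804356037
turn [ 0.006  0.001 -0.443] cm [ 29.01 -14.12   3.95]
```

>>> move_arm:
  deltas: [0, 0, -0.443, 29, -14.1, 0, 0.2, 0, 0, -0.443, 29, -14.1, 0, 0.2, 0, 0, -0.443, 29, -14.1, 0, 0.2, 0, 0, -0.443, 29, -14.1, 0, 0.2, 0, 0, -0.443, 29, -14.1, 0, 0.2, 0, 0, -0.443, 29, -14.1, 0, 0.2, 0, 0, -0.443, 29, -14.1, 0, 0.2, 0, 0, -0.443, 29, -14.1, 0, 0.2]

```text
time: 10.8
tool_pos: [0.4977, 0.1918, 0.2342]
ee_rot: [-3.136, 0.001, 1.576]
wrist_force: [-0.3, -0.5, 0.3]
width: 0.0375
finger_force: 0.0
```

```bash
python3 - <<'E'
from h import *
s=snap('top','t11');P=cloud(s).reshape(-1,3);a=np.radians(64.63);y=np.array([np.cos(a),np.sin(a)]);x=np.array([y[1],-y[0]]);c=(.4725,-.1948)
q=np.c_[(P[:,:2]-c)@x,(P[:,:2]-c)@y,P[:,2]]*1000;k=(abs(q[:,0])<9)&(abs(q[:,1])<80)&(q[:,2]<70);q=q[k]
print([(b,int(np.percentile(q[(q[:,1]>=b)&(q[:,1]<b+6)][:,2],85))) for b in range(-72,72,6)])
o=robot.get_obs();print(o['tool_pos']);go(.5007,.1885,.02,np.pi/2)
E
```

```text
[(-72, 31), (-66, 32), (-60, 32), (-54, 32), (-48, 32), (-42, 37), (-36, 45), (-30, 46), (-24, 33), (-18, 33), (-12, 40), (-6, 46), (0, 45), (6, 34), (12, 36), (18, 43), (24, 49), (30, 39), (36, 34), (42, 38), (48, 46), (54, 50), (60, 30), (66, 32)]
[0.49809492 0.18991781 0.23464908]
turn [-0.004  0.002  0.003] cm [-0.11  0.35 21.46]
```

All four levers now lean to +y with tops 16–20 mm above the housing, so they are off. Now down to the cover's rib.

>>> move_arm:
  deltas: [0, 0, 0, 0, 0.2, 4, 0.2, 0, 0, 0, 0, 0.2, 8, 0.2, 0, 0, 0, 0, 0.2, 12, 0.2, 0, 0, 0, 0, 0.2, 16, 0.2, 0, 0, 0, 0, 0.2, 17, 0.2, 0, 0, 0, 0, 0.2, 17, 0.2, 0, 0, 0, 0, 0.2, 17, 0.2]

```text
time: 11.55
tool_pos: [0.5025, 0.1889, 0.0691]
ee_rot: [3.139, -0.001, 1.571]
wrist_force: [0.3, -0.6, -0.0]
width: 0.0377
finger_force: 0.0
```

```bash
python3 - <<'E'
from h import *
robot.snapshot('top')
o=robot.get_obs();print(o['tool_pos'],o['ee_rot']);go(.5005,.1885,.0066,np.pi/2)
E
```

```text
[0.50310847 0.18934266 0.0699595 ] [ 3.13711821e+00 -1.10800104e-03  1.57097525e+00]
turn [ 0.004 -0.001  0.   ] cm [-0.09 -0.29  6.33]
```

>>> move_arm:
  deltas: [0, 0, 0, -0.1, -0.25, 2, 0.2, 0, 0, 0, -0.1, -0.25, 4, 0.2, 0, 0, 0, -0.1, -0.25, 5.5, 0.2, 0, 0, 0, -0.1, -0.25, 6.3, 0.2, 0, 0, 0, -0.1, -0.25, 6.3, 0.2, 0, 0, 0, -0.1, -0.25, 6.3, 0.2, 0, 0, 0, -0.1, -0.25, 6.3, 0.2]

```text
time: 12.3
tool_pos: [0.5, 0.1888, 0.0059]
ee_rot: [3.139, -0.001, 1.572]
wrist_force: [-0.1, -0.6, 0.5]
width: 0.0374
finger_force: 0.0
```

```bash
python3 - <<'E'
from h import *
o=robot.get_obs();print(o['tool_pos'],o['ee_rot'],o['wrist_force'])
s=snap('top','t12');P=cloud(s)[195:245,150:260].reshape(-1,3);k=(P[:,2]>.028)&(P[:,2]<.042);print(rect(P[k]))
E
```

```text
[0.4999566  0.18876903 0.00592373] [ 3.13868605e+00 -7.98779250e-04  1.57181219e+00] [-0.11628618 -0.56923734  0.46263147]
(array([500.7, 129.5]), array([58.4, 89.5]), 0.23)
```

Close, wait, lift.

>>> move_arm:
  deltas: [0, 0, 0, 0, 0, 0, 0.5, 0, 0, 0, 0, 0, 0, 0.7, 0, 0, 0, 0, 0, 0, 1, 0, 0, 0, 0, 0, 0, 1, 0, 0, 0, 0, 0, 0, 1, 0, 0, 0, 0, 0, 0, 1]

```text
time: 12.95
tool_pos: [0.4994, 0.1886, 0.0047]
ee_rot: [3.14, -0.0, 1.572]
wrist_force: [1.9, 0.2, 1.6]
width: 0.0161
finger_force: 30.0
```

```bash
python3 - <<'E'
from h import *
o=robot.get_obs();print(o['tool_pos'],o['ee_rot'],o['wrist_force'],o['finger_force'],o['width'])
E
```

```text
[0.49938739 0.18855275 0.00472503] [ 3.14004334e+00 -3.46885008e-04  1.57178009e+00] [1.92519093 0.21875061 1.57778236] 30.000239610671997 0.01611722548294299
```

>>> move_arm:
  deltas: [0, 0, 0, 0, 0, -2, 1, 0, 0, 0, 0, 0, -5, 1, 0, 0, 0, 0, 0, -9, 1, 0, 0, 0, 0, 0, -13, 1, 0, 0, 0, 0, 0, -17, 1, 0, 0, 0, 0, 0, -20, 1, 0, 0, 0, 0, 0, -20, 1, 0, 0, 0, 0, 0, -20, 1]

```text
time: 13.75
tool_pos: [0.4981, 0.1883, 0.203]
ee_rot: [-3.14, 0.0, 1.572]
wrist_force: [-1.3, 0.2, -1.9]
width: 0.0156
finger_force: 30.0
```

```bash
python3 - <<'E'
from h import *
o=robot.get_obs();print(o['tool_pos'],o['ee_rot'],o['wrist_force'],o['finger_force'],o['width'])
y=np.array([.4284,.9036]);p=np.array([.473,-.1943])
go(p[0],p[1],.20,np.pi/2-np.radians(25.37))
E
```

```text
[0.49808597 0.188342   0.20297624] [-3.13982650e+00  2.95973058e-04  1.57185103e+00] [-1.31056079  0.18841937 -1.92833158] 29.999570846557617 0.015645793074275386
turn [-0.002  0.001  0.444] cm [-38.26  -2.55   0.31]
```

>>> move_arm:
  deltas: [0, 0, 0, 0, 0, -3, 1, 0, 0, 0.444, -38.3, -2.55, -3, 1, 0, 0, 0.444, -38.3, -2.55, -3, 1, 0, 0, 0.444, -38.3, -2.55, -3, 1, 0, 0, 0.444, -38.3, -2.55, -3, 1, 0, 0, 0.444, -38.3, -2.55, -3, 1, 0, 0, 0.444, -38.3, -2.55, -3, 1, 0, 0, 0.444, -38.3, -2.55, -3, 1]

```text
time: 14.55
tool_pos: [0.4738, -0.162, 0.2302]
ee_rot: [-3.135, -0.0, 1.128]
wrist_force: [1.0, -0.8, -1.9]
width: 0.0157
finger_force: 30.0
```

>>> move_arm:
  deltas: [0, 0, 0, 0, 0, 0, 1, 0, 0, 0, 0, 0, 0, 1, 0, 0, 0, 0, 0, 0, 1]

```text
time: 14.85
tool_pos: [0.4751, -0.1595, 0.2321]
ee_rot: [-3.137, -0.001, 1.129]
wrist_force: [-0.7, 0.2, -1.1]
width: 0.0156
finger_force: 30.0
```

```bash
python3 - <<'E'
from h import *
o=robot.get_obs();print(o['tool_pos'],o['ee_rot'],o['wrist_force'],o['finger_force'],o['width'])
go(.473,-.1943,.12,np.pi/2-np.radians(25.37))
E
```

```text
[ 0.47510925 -0.15945126  0.23212816] [-3.13740291e+00 -8.04182424e-04  1.12882041e+00] [-0.65449506  0.1763654  -1.07497377] 29.99967724084854 0.01562719461276328
turn [-0.004 -0.001  0.001] cm [-3.25  1.35 11.2 ]
```

>>> move_arm:
  deltas: [0, 0, 0.001, -3.25, 1.35, 0, 1, 0, 0, 0.001, -3.25, 1.35, 3, 1, 0, 0, 0.001, -3.25, 1.35, 6, 1, 0, 0, 0.001, -3.25, 1.35, 9, 1, 0, 0, 0.001, -3.25, 1.35, 11.2, 1, 0, 0, 0.001, -3.25, 1.35, 11.2, 1, 0, 0, 0.001, -3.25, 1.35, 11.2, 1, 0, 0, 0.001, -3.25, 1.35, 11.2, 1]

```text
time: 15.65
tool_pos: [0.4753, -0.1956, 0.1241]
ee_rot: [3.139, -0.0, 1.128]
wrist_force: [-0.2, 1.2, -1.6]
width: 0.0161
finger_force: 30.0
```

```bash
python3 - <<'E'
from h import *
a=np.radians(64.63);y=np.array([np.cos(a),np.sin(a)]);x=np.array([y[1],-y[0]])
for n,c in(('top',(.4727,-.1948)),('scene',(.4746,-.1912))):
    s=snap(n,n+'13');o=robot.get_obs();t=o['tool_pos'];print(n,t,o['ee_rot'])
    P=cloud(s).reshape(-1,3);z0=t[2]-.0047+.034
    q=np.c_[(P[:,:2]-c)@x,(P[:,:2]-c)@y,P[:,2]-z0]*1000
    k=(abs(q[:,2])<9)&(abs(q[:,0])<45)&(abs(q[:,1])<125);print(k.sum(),q[k][:,2].mean());print(rect(q[k]/1000), np.percentile(q[k],[1,99],axis=0).round(1)[:, :2].tolist())
    p=(t[:2]-c)*1000;print('tcp in cam bank frame',p@x,p@y)
go(.473,-.1943,.12,np.pi/2-np.radians(25.37))
E
```

```text
top [ 0.47537492 -0.19594085  0.12435674] [3.13785645e+00 5.64283405e-05 1.12793420e+00]
938 -0.33598263354902863
(array([2.2, 0.7]), array([208.3,  60.4]), 90.0) [[-27.7, -100.4], [31.4, 104.5]]
tcp in cam bank frame 2.905756211091602 0.1152766071874661
scene [ 0.4752243  -0.19612772  0.12424816] [3.13805121e+00 1.05643657e-04 1.12755210e+00]
547 -1.3929580829046584
(array([2.3, 2.7]), array([207.3,  60.4]), 89.85) [[-27.4, -94.6], [32.2, 104.7]]
tcp in cam bank frame 2.6754347819511177 -4.185001605384583
turn [ 0.004  0.    -0.   ] cm [ 0.07 -0.28  0.42]
```

Both cameras put the cover +2.2 mm in bank x and about +1 mm in bank y from centre. I'll correct that and lower until the hook tips enter the slots.

>>> move_arm:
  deltas: [-0.003, 0, 0, -0.12, -0.22, 0, 1, 0, 0, 0, -0.12, -0.22, 1, 1, 0, 0, 0, -0.12, -0.22, 2, 1, 0, 0, 0, -0.12, -0.22, 3, 1, 0, 0, 0, -0.12, -0.22, 4, 1, 0, 0, 0, -0.12, -0.22, 5, 1, 0, 0, 0, -0.12, -0.22, 5.6, 1, 0, 0, 0, -0.12, -0.22, 5.6, 1]

```text
time: 16.55
tool_pos: [0.4707, -0.1956, 0.0647]
ee_rot: [-3.139, -0.0, 1.127]
wrist_force: [-0.6, 0.3, -1.0]
width: 0.0155
finger_force: 30.0
```

```bash
cat >> h.py <<'E'
def rel(tag):
    a=np.radians(64.63);y=np.array([np.cos(a),np.sin(a)]);x=np.array([y[1],-y[0]])
    for n,c in(('top',(.4727,-.1948)),('scene',(.4746,-.1912))):
        s=snap(n,n+tag);o=robot.get_obs();t=o['tool_pos'];print(n,t,o['ee_rot'],o['wrist_force'])
        P=cloud(s).reshape(-1,3);z0=t[2]-.0047+.034
        q=np.c_[(P[:,:2]-c)@x,(P[:,:2]-c)@y,P[:,2]-z0]*1000
        k=(abs(q[:,2])<9)&(abs(q[:,0])<45)&(abs(q[:,1])<125);print(k.sum(),q[k][:,2].mean(),rect(q[k]/1000))
        for sg in(1,-1):
            h=(abs(q[:,0])<12)&(q[:,1]*sg>76)&(q[:,1]*sg<96)
            print(sg,np.percentile(q[h][:,2],[2,20,50,80,98]).round(0))
E
python3 -c "
from h import *
rel('14')"
```

```text
top [ 0.47123464 -0.19590516  0.06562194] [-3.14039596e+00 -1.99107271e-04  1.12678505e+00] [ 0.64761201  0.58293965 -1.95095055]
834 -0.9599826731506763 (array([-1.8, -1.5]), array([208.4,  60.5]), 89.95)
1 [-67. -22.  -4.  -1.   2.]Traceback (most recent call last):
  File "<string>", line 3, in <module>
    rel('14')
    ~~~^^^^^^
  File "h.py", line 34, in rel
    print(sg,np.percentile(q[h][:,2],[2,20,50,80,98]).round(0))
             ~~~~~~~~~~~~~^^^^^^^^^^^^^^^^^^^^^^^^^^^
    return _quantile_unchecked(
        a, q, axis, out, overwrite_input, method, keepdims, weights)
    return _ureduce(a,
                    func=_quantile_ureduce_func,
    ...<5 lines>...
                    overwrite_input=overwrite_input,
                    method=method)
    r = func(a, **kwargs)
    result = _quantile(arr,
                       quantiles=q,
    ...<2 lines>...
                       out=out,
                       weights=wgt)
    slices_having_nans = np.isnan(arr[-1, ...])
                                  ~~~^^^^^^^^^
IndexError: index -1 is out of bounds for axis 0 with size 0
```

```bash
sed -i 's/            print(sg,np/            if h.any(): print(sg,np/' h.py; python3 -c "
from h import *
robot.snapshot('top');robot.snapshot('top')
rel('15');rel('16')"
```

```text
top [ 0.47204081 -0.19632499  0.06693314] [ 3.14025954e+00 -5.27910088e-05  1.12684772e+00] [-0.47108874  0.4577724  -1.82407408]
833 -0.2961983634112874 (array([-0.7, -1.4]), array([208.3,  60.1]), 89.91)
1 [-68. -17.  -3.  -0.   3.]
scene [ 0.47203723 -0.19637403  0.06699598] [ 3.14013422e+00 -3.39014046e-06  1.12683309e+00] [-0.23556768  0.15213797 -1.70408431]
516 -1.526253669801259 (array([-0.4, -3.8]), array([ 60.3, 220.4]), 0.02)
1 [-68. -53.  -5.  -2.   1.]
-1 [-6. -5. -2. -1. -0.]
top [ 0.47202028 -0.19634129  0.0669735 ] [3.14017887e+00 3.79001337e-06 1.12682590e+00] [ 0.02292098 -0.21517607 -1.47509688]
833 -0.1544675773012207 (array([-0.4, -1.4]), array([ 60.2, 208.3]), 0.04)
1 [-67. -19.  -3.   1.   3.]
scene [ 0.47195347 -0.19628054  0.06689483] [ 3.14035673e+00 -4.82182073e-05  1.12679802e+00] [-0.69013682 -0.08312341 -1.8036239 ]
513 -1.534292177004981 (array([-0.7,  0.9]), array([ 60.3, 206.3]), 0.06)
1 [-66. -39.  -4.  -0.   2.]
-1 [-3. -3. -2. -1. -1.]
```

>>> move_arm:
  deltas: [0, 0, 0.001, 0, 0.05, 0.4, 1, 0, 0, 0.001, 0, 0.05, 0.8, 1, 0, 0, 0.001, 0, 0.05, 1.1, 1, 0, 0, 0.001, 0, 0.05, 1.4, 1, 0, 0, 0.001, 0, 0.05, 1.4, 1, 0, 0, 0.001, 0, 0.05, 1.4, 1, 0, 0, 0.001, 0, 0.05, 1.4, 1]

```text
time: 17.6
tool_pos: [0.472, -0.1962, 0.0523]
ee_rot: [-3.142, -0.0, 1.126]
wrist_force: [0.4, 1.2, -1.3]
width: 0.016
finger_force: 30.0
```

```bash
python3 - <<'E'
from h import *
rel('17')
A=load('top17')['image'];B=load('scene17')['image']
cr=lambda I,a,b,c,d:cv2.resize(I[c:d,a:b],(400,400),interpolation=cv2.INTER_CUBIC)
cv2.imwrite('pics/crop17.png',np.hstack([cr(A,300,400,180,280),cr(B,216,296,130,210)])[:,:,::-1])
E
```

```text
top [ 0.47203687 -0.19624776  0.05233725] [ 3.14156441e+00 -1.47455539e-04  1.12592057e+00] [ 0.87589609  1.72908729 -0.96390612]
820 -0.13291358071172565 (array([-0.3, -1.2]), array([ 60.5, 208.3]), 0.02)
1 [-53. -16.  -1.   1.   4.]
scene [ 0.47201422 -0.19626753  0.05233798] [ 3.14158474e+00 -1.12866062e-04  1.12588571e+00] [ 0.39087082  0.82313881 -1.4464984 ]
518 -1.813759287723472 (array([-0.7, -0.3]), array([212.6,  60.6]), 89.79)
1 [-42.  -5.  -2.   1.   4.]
-1 [-6. -5. -2. -1.  2.]
```

View pics/crop17.png

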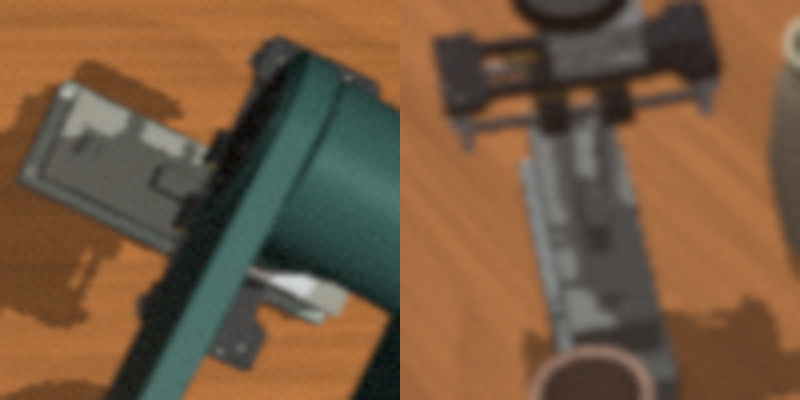

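Aligned over the bank, hook tips free in the slots (no vertical force). Now pressing down.

>>> move_arm:
  deltas: [0, 0, 0.001, 0, 0.02, 0.3, 1, 0, 0, 0.001, 0, 0.02, 0.5, 1, 0, 0, 0.001, 0, 0.02, 0.7, 1, 0, 0, 0.001, 0, 0.02, 0.9, 1, 0, 0, 0.001, 0, 0.02, 0.9, 1]

```text
time: 18.2
tool_pos: [0.4738, -0.1971, 0.0455]
ee_rot: [3.137, -0.0, 1.125]
wrist_force: [0.4, 0.5, 5.8]
width: 0.0159
finger_force: 30.0
```

>>> move_arm:
  deltas: [0, 0, 0, 0, 0, 0.2, 1, 0, 0, 0, 0, 0, 0.4, 1, 0, 0, 0, 0, 0, 0.6, 1, 0, 0, 0, 0, 0, 0.6, 1]

```text
time: 18.6
tool_pos: [0.4747, -0.1977, 0.0401]
ee_rot: [3.135, 0.0, 1.124]
wrist_force: [1.5, -0.1, 6.5]
width: 0.0158
finger_force: 30.0
```

>>> move_arm:
  deltas: [0.004, 0, 0, 0, -0.15, 0.2, 1, 0.004, 0, 0, 0, -0.2, 0.4, 1, 0.004, 0, 0, 0, -0.2, 0.5, 1, 0.004, 0, 0, 0, -0.2, 0.5, 1]

```text
time: 19.0
tool_pos: [0.4727, -0.1962, 0.0344]
ee_rot: [3.14, -0.0, 1.126]
wrist_force: [2.8, 2.0, 9.5]
width: 0.0158
finger_force: 30.0
```

```bash
python3 -c "
from h import *
rel('18')"
```

```text
top [ 0.47277684 -0.19620415  0.03435833] [ 3.13974364e+00 -3.29033684e-04  1.12556014e+00] [3.42596712 3.13273812 6.68240931]
779 0.1200198237723168 (array([ 0.2, -0.1]), array([ 60.4, 207.3]), 0.14)
1 [-38. -31.   2.  15.  20.]
scene [ 0.47275558 -0.1961795   0.034351  ] [ 3.13980863e+00 -4.52043117e-04  1.12548088e+00] [2.14502375 2.3320891  6.47287951]
492 -1.1185713652339506 (array([0.4, 1.9]), array([214.4,  60.8]), 89.81)
1 [-5. -1.  5. 14. 19.]
-1 [-8. -6. -3. 14. 16.]
```

>>> move_arm:
  deltas: [0, 0, 0, 0, 0, 0.3, 1, 0, 0, 0, 0, 0, 0.6, 1, 0, 0, 0, 0, 0, 0.6, 1]

```text
time: 19.4
tool_pos: [0.4728, -0.1963, 0.0342]
ee_rot: [3.139, -0.0, 1.126]
wrist_force: [-6.7, 7.4, 32.1]
width: 0.0156
finger_force: 30.0
```

It sits solid: no further travel under 32 N. Relax, release and retreat.

>>> move_arm:
  deltas: [0, 0, 0, 0, 0, -0.6, 1, 0, 0, 0, 0, 0, -0.75, 0.2, 0, 0, 0, 0, 0, -0.75, 0.2, 0, 0, 0, 0, 0, -0.75, 0.2, 0, 0, 0, 0, 0, -2.5, 0.2, 0, 0, 0, 0, 0, -5, 0.2, 0, 0, 0, 0, 0, -10, 0.2, 0, 0, 0, 0, 0, -15, 0.2]

```text
time: 20.2
tool_pos: [0.4695, -0.1954, 0.1754]
ee_rot: [-3.132, 0.0, 1.124]
wrist_force: [1.0, 0.3, 0.0]
width: 0.0373
finger_force: 0.0
```

>>> move_arm:
  deltas: [0, 0, 0, 0, 0, -10, 0.2, 0, 0, 0, 0, 0, -10, 0.2, 0, 0, 0, 20, -10, -10, 0.2, 0, 0, 0, 30, -10, -10, 0.2, 0, 0, 0, 30, -10, -10, 0.2, 0, 0, 0, 30, -10, -10, 0.2, 0, 0, 0, 30, -10, -10, 0.2, 0, 0, 0, 30, -10, -10, 0.2]

```text
time: 21.0
tool_pos: [0.5077, 0.1028, 0.2755]
ee_rot: [-3.136, 0.001, 1.124]
wrist_force: [0.8, -0.6, 0.8]
width: 0.0377
finger_force: 0.0
```

```bash
python3 - <<'E'
from h import *
a=np.radians(64.63);y=np.array([np.cos(a),np.sin(a)]);x=np.array([y[1],-y[0]])
ims=[]
for n,c,b in(('top',(.4727,-.1948),(300,400,180,280)),('scene',(.4746,-.1912),(216,296,130,210))):
    s=snap(n,n+'20');P=cloud(s).reshape(-1,3)
    q=np.c_[(P[:,:2]-c)@x,(P[:,:2]-c)@y,P[:,2]]*1000;i=(abs(q[:,0])<45)&(abs(q[:,1])<125)
    k=i&(abs(q[:,2]-64)<8);A=np.c_[q[k][:,:2],np.ones(k.sum())];co=np.linalg.lstsq(A,q[k][:,2],rcond=None)[0]
    print(n,rect(q[k]/1000),'roof z',co[2].round(1),'tilt mm over length',(co[1]*208).round(1))
    for sg in(1,-1):
        h=i&(abs(q[:,0])<8)&(q[:,1]*sg>70)&(q[:,2]>72)&(q[:,2]<95)
        if h.any(): print(sg,h.sum(),q[h].min(0).round(1),q[h].max(0).round(1))
    ims.append(cv2.resize(s['image'][b[2]:b[3],b[0]:b[1]],(400,400),interpolation=cv2.INTER_CUBIC))
cv2.imwrite('pics/crop20.png',np.hstack(ims)[:,:,::-1]);print(robot.get_obs()['tool_pos'],robot.get_obs()['time'])
E
```

```text
top (array([-1. , -0.3]), array([208.7,  60.6]), 89.95) roof z 64.0 tilt mm over length -0.1
1 22 [-6.  83.5 72.4] [ 5.8 94.2 83.8]
-1 16 [ -5.9 -92.5  74.3] [  5.  -83.1  85.9]
scene (array([-1.3, -1.3]), array([218.9,  60.4]), 89.78) roof z 62.6 tilt mm over length 0.0
1 15 [-5.  82.7 72.4] [ 6.1 95.4 84.9]
-1 12 [ -5.8 -92.1  72.2] [  5.  -82.7  84.7]
[0.50754931 0.10645932 0.27475772] 21.1
```

View pics/crop20.png

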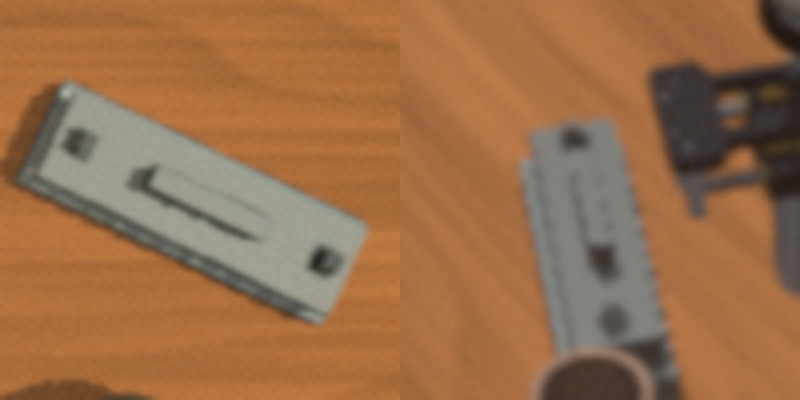

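The cover is level with its roof at 64 mm. Both hooks stand through the slots at their rest positions (83 mm out or more), and the gripper is clear. Handing in.

```bash
python3 -c "
from bench import robot
print(robot.close_job())"
```

```text
the job is handed in; nothing more can be done
None
```

The job is handed in: all four toggles measured off, the cover sits flush with both hooks sprung back over its roof, and the gripper is clear; the pots were not touched by any planned move, though I did not re-measure them at the end.

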